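# Hold a rail offcut in the corner of a marking jig

## Task

To ready the wooden rail offcut for marking, first move the tapered brass stop peg from its rest block into the hole of the marking jig and seat it fully, shoulder down on the board. Then bring the offcut onto the jig, foot down, and with one diagonal push press it against fence and board together, about 15 N forward and 10 N down, with its right-hand end up against the peg; the job finishes while you are still holding that push, so do not let go. Leave the jar, the bottle and the small dish where they are.

Things in the scene. Friction and masses are not known exactly. Their poses are not given: they have to be found in the camera images.
- jig: Marking jig, fixed to the table: a plywood board 150 (x) x 200 (y) mm whose flat top is 26 mm above the table, with a low aluminium fence along its far (+x) edge. Origin on the table under the board's centre; axes x towards the fence, y along the fence, z up. The fence is 25 mm thick, 200 mm long and rises 16 mm above the board; the face that looks to the robot lies at x = +50 mm. The hole is near the right-hand (-y) end, at x = +20, y = -70 mm.
- jig_board: the jig's plywood board; same origin and axes as jig. Wood on it rubs (friction about 0.5 to 0.7): while the offcut is pressed down, part of a forward push is lost to the board and does not reach the fence
- jig_fence: the jig's aluminium fence; same origin and axes as jig
- jig_hole (a point): centre of the mouth of the jig's round hole, on the board's top; straight hole of 14 mm diameter right through the board (24 mm deep), mouth chamfered 1.5 mm, 30 mm from the fence's face; axes as jig
- jig_corner (a point): point on the board's top, on the fence's face, level with the left side of the seated peg (57 mm right of the jig's middle): the pressed offcut's far right lower corner belongs here. Its middle then lies 30 mm in -x and 45 mm in +y from here, 19 mm higher; axes as jig
- peg_rest: dark wooden block 60x60x26 mm, fixed, with a loose 16 mm hole in its middle, in which the peg stands at the start; it and the offcut are left of the decorated plate, which stands on a wire easel (fixed, about 0.2 m high) between them and the jig, and a lamp head hangs over the far part of the desk: carry things in front of the plate or over it, close to the robot; origin in the middle of its underside
- peg_head (a point): centre of the brass stop peg's head, half-way up, 18 mm above its shoulder. The head is an upright cylinder, 26 mm diameter, 36 mm high; below its flat shoulder a tapered shank, 12.4 mm diameter at the top and 8.4 mm at the foot, 22 mm long. Mass about 0.12 kg; z points up out of the head
- peg_shoulder (a point): centre of the underside of the peg's head (top of the shank), on its axis
- offcut_mid (a point): middle of the offcut, 19 mm above its underside. Pale wooden rail of upside-down T section, 90 mm long (its y axis): foot 60 mm wide (x) and 14 mm high, on it along the middle a rib 20 mm wide that rises from 14 to 38 mm. The same either way round. Mass about 0.14 kg. x across the rib, z up
- offcut: the same offcut; origin in the middle of its underside
- stop_peg: the same peg; origin at peg_shoulder
- jar: blue paint jar with white cap, on the wooden desk board beside the brown bottle, 45 mm wide, 70 mm high; leave alone; origin under it
- bottle: small brown glass bottle, 40 mm wide, 74 mm high; leave alone; origin under it
- saucer: small pale dish, 49 mm wide, 20 mm high; leave alone; origin under it
Things that resemble listed ones, but are neither listed nor needed, are in the scene too. Of the things that look like the stop_peg, take the one that is farthest to the robot's left at the start.

How it is judged:
By the outcome, as a careful person would: the job done as asked, in the order asked, and still so for the second after the job is handed in, while the arm keeps its last pose, push and grip.
It also fails if it takes over 72 s, if anything falls off the work surface, if the arm or the gripper's body presses on something with over 40 N, if the wrist force passes 120 N, or if a joint passes its speed limit or range.

## Robot

A 6-joint arm with a two-finger parallel gripper is mounted at the origin on a cart in front of the work surface, level with it; the furniture and walls round the work are solid. World frame = base frame: x ahead of the robot, y to its left, z up, the work surface at z = 0. Lengths are in mm, angles in rad, forces in N, time in s.
With the tool pointing down it reaches from about 425 to 1125 mm from the base axis. Payload 14.9 kg.
Tool frame: the origin (TCP) lies at the very end of the fingers, on their centre line; the grasp point (between the pads) lies 19 mm behind it; z points along the fingers, y is the line along which they close (so a half turn about z gives the same grasp; the last joint's range is limited). The gripper opens to 91 mm and grips with 3 to 60 N. Pads are 32 mm wide; open, the fingers measure 118 mm over their backs; the gripper's body (76 mm by 178 mm) begins 60 mm behind the grasp point.
Start: joints at [1.311, 0.379, 1.734, -0, 1.028, -0.033], TCP at [157.409, 682.085, 213.932] pointing down, gripper open.
Joint ranges: [-2.77, 2.77], [-0.74, 2.19], [0, 2.66], [-1.06, 4.2], [0.31, 2.87], [-3.08, 3.08]. Speed limits (rad/s): [1.89, 1.89, 2.39, 3.14, 3.14, 3.14].

## Interface

Orientations are given as a unit quaternion [x, y, z, w].
In Python, from plant import bot gives the robot as it stands. The module is installed in compiled form; this text tells all that it offers.
- The arm moves only by the shell command python3 -m jog 'ROWS' [OPENING]. ROWS is text: rows parted by semicolons, each of 6 numbers parted by spaces: the shift along the tool's x, y, z in cm, then the turn, a rotation vector about the tool's x, y, z in rad. A call has 1 to 10 rows; each row is the pose to reach, as a shift and turn from the pose commanded when the call began, along the tool's axes at that moment; what a row does not reach only later rows make up. A row lasts 1/8 s, in which the tool goes at most 62.5 mm and 10.7 degrees, less where a joint would pass 70% of its speed; a pose out of reach is approached as far as the arm can. A call with a gripper value outside its range is refused whole. OPENING is the finger opening in cm, from 0 to 9.12, set as the call begins (- or left out, the last holds). The fingers move at their own pace and stop on an object; the grip force is fixed at half the most. Time passes only in rows, so rows that repeat a pose let the fingers close. It gives the time, the measured TCP pose, the force, the opening and the grip force at its end, in the units of the state.
- bot.get_obs(): the state, without advancing time (a new reading comes with each control period).
- bot.get_image(name): name is "scene" or "side" or "wrist"; returns a dict with "frame" (384x512x3 uint8, blue, green, red), "range_z" (384x512 float32, mm along the optical axis (not along the pixel's ray), 0 where there is no reading), "camera_matrix" (3x3 intrinsics, pixels), "dist_coeffs" ([k1, k2, p1, p2, k3] as OpenCV has them; the pictures are not rectified), "world_from_camera" (4x4, takes a point from camera to world coordinates). Camera axes: x right, y down, z forward; pixel columns grow to the right and rows downward; lengths in mm; the calibration is good to about 2 mm. A picture is of the moment at which its call begins.
- bot.job_done(): hands the job in; it is judged then, once.
Trained networks look in a picture, given as the dict that the camera call returned (one of the last four; its "shot" number tells which), for a name from the list of things; names that differ only in an ending like _2 or _b are one class to them, and where a whole thing is asked for, a point or a joint stands for the part that bears it (a point fixed in the world has none). Each returns a list of dicts, best first, with "confidence" (0 to 1); they miss things now and then, are a little off and sometimes report something else, mostly with a low value. They report only what shows in the picture. A call takes as long as a camera call. They do not tell look-alikes from the thing itself.
- bot.masks_of(picture, label): "pixels" (384x512 bool, what is visible of it) and "extent" ([centre column, centre row, width, height] in pixels, round what is visible of it).
- bot.tip_of(picture, label): "location" ([row, column] in pixels: a listed point, or the origin of a listed thing).
The state is a dict: "clock": time; "joint_pos": joint angles; "joint_velocities": joint speeds; "tau": joint torques, N m; "tcp_pos": TCP position; "tcp_rot": TCP orientation; "wrist_force": force on the tool from outside, world axes, zero at the start; "moment": the same for the moment, N m; "width": opening from 0.0 (shut) to 1.0 (fully open); "grip_force": force on a finger pad.
Only numpy, scipy, OpenCV 4.12 (cv2) and the standard library are available. Lean on these libraries where they do the work, as an engineer would, in place of code of your own. Each camera call takes 0.05 s, during which the arm holds its last target. There are 200 camera calls.

## Working session

There is one attempt and no reset: what is moved stays moved. The work goes in short steps, Python scripts to look and compute and a shell command to move; the robot and the scene stay as the last step left them, time stands still between calls to the robot, and variables do not carry over. Pictures are saved under pics/ and viewed, at most 10 in all, crops included, and the job is handed in when it is done.

```bash
mkdir -p pics
cat > h.py <<'E'
import numpy as np, cv2
from plant import bot
def world(p,uv,z=None,d=None):
    K=p["camera_matrix"];D=np.array(p["dist_coeffs"],float);T=np.array(p["world_from_camera"])
    n=cv2.undistortPoints(np.array([[uv]],float),np.array(K,float),D)[0,0]
    r=np.array([n[0],n[1],1.0])
    if d is None:
        w=T[:3,:3]@r; d=(z-T[2,3])/w[2]
    return T[:3,:3]@(r*d)+T[:3,3]
def cloud(p,mask):
    v,u=np.nonzero(mask&(p["range_z"]>0)); K=np.array(p["camera_matrix"],float);T=np.array(p["world_from_camera"])
    n=cv2.undistortPoints(np.stack([u,v],1).astype(float)[:,None],K,np.array(p["dist_coeffs"],float))[:,0]
    d=p["range_z"][v,u].astype(float)
    return np.c_[n*d[:,None],d]@T[:3,:3].T+T[:3,3]
E
python3 - <<'E'
from h import *
o=bot.get_obs();print(o)
ims=[]
for c in("scene","side","wrist"):
    p=bot.get_image(c);cv2.imwrite(f"pics/{c}0.png",p["frame"]);ims.append(p["frame"])
    print(c,np.round(np.array(p["world_from_camera"]),2).tolist())
    for l in("jig","jig_hole","jig_corner","peg_rest","peg_head","peg_shoulder","offcut_mid","stop_peg","jar","bottle","saucer"):
        for t in bot.tip_of(p,l)[:3]:
            r,cc=t["location"]; i,j=int(np.clip(r,0,383)),int(np.clip(cc,0,511)); print(l,round(t["confidence"],2),round(cc),round(r),np.round(world(p,(cc,r),d=p["range_z"][i,j])))
cv2.imwrite("pics/a.png",cv2.resize(np.hstack(ims[:2]),(800,300)))
E
```

```text
{'clock': 0.0, 'joint_pos': array([ 1.31070087e+00,  3.79401934e-01,  1.73479477e+00, -6.07650987e-06,
        1.02849846e+00, -3.33088066e-02]), 'joint_velocities': array([-0.00100796,  0.00107231, -0.00023933, -0.00157718,  0.00020702,
        0.00052627]), 'tau': array([-4.75403867e-03, -7.63736916e+01, -4.34355819e+01,  6.49223523e-02,
        4.25382319e-02, -1.22320453e-04]), 'tcp_pos': array([157.30190122, 681.68065252, 213.28596415]), 'tcp_rot': array([ 1.13148902e-01,  9.93577889e-01, -5.45711007e-04, -7.80065474e-05]), 'wrist_force': array([0.38705354, 0.00516228, 0.79012904]), 'moment': array([-0.01887169,  0.02812884, -0.02686718]), 'grip_force': 0.0, 'width': 0.9995702058131587}
scene [[0.74, -0.44, 0.51, 75.35], [-0.67, -0.46, 0.58, -542.19], [-0.02, -0.77, -0.64, 662.55], [0.0, 0.0, 0.0, 1.0]]
jig 0.69 306 241 [ 556. -194.   25.]
jig_hole 0.93 337 245 [ 612. -244.   12.]
jig_corner 0.96 337 236 [ 626. -232.   25.]
peg_rest 0.43 274 182 [673.  27.  13.]
peg_head 0.6 225 228 [432. -48.  46.]
peg_shoulder 0.53 227 229 [433. -52.  46.]
offcut_mid 0.67 167 178 [441. 228.  3
[... 427 characters left out ...]
orner 0.72 262 158 [ 631. -217.   36.]
peg_rest 0.7 237 286 [568. 255.  26.]
peg_head 0.66 239 266 [569. 239.  63.]
peg_head 0.59 319 201 [446. -29.  50.]
peg_shoulder 0.63 238 279 [569. 245.  34.]
peg_shoulder 0.6 318 204 [448. -31.  39.]
peg_shoulder 0.29 217 213 [680.  46.  22.]
offcut_mid 0.83 299 304 [448. 277.  37.]
stop_peg 0.78 236 275 [574. 244.  41.]
stop_peg 0.57 214 214 [685.  48.  17.]
stop_peg 0.53 322 209 [437. -30.  25.]
jar 0.64 195 234 [705. 123.  15.]
bottle 0.65 217 214 [678.  45.  17.]
saucer 0.72 238 269 [570. 243.  58.]
saucer 0.55 317 238 [435.  69.  17.]
wrist [[0.22, 0.94, 0.25, 85.26], [0.97, -0.22, -0.06, 699.78], [-0.0, 0.26, -0.97, 385.04], [0.0, 0.0, 0.0, 1.0]]
```

View pics/scene0.png

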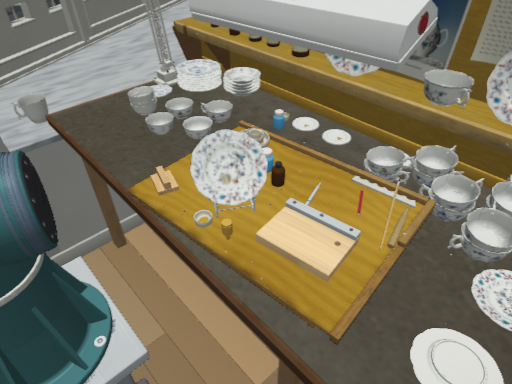

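View pics/side0.png

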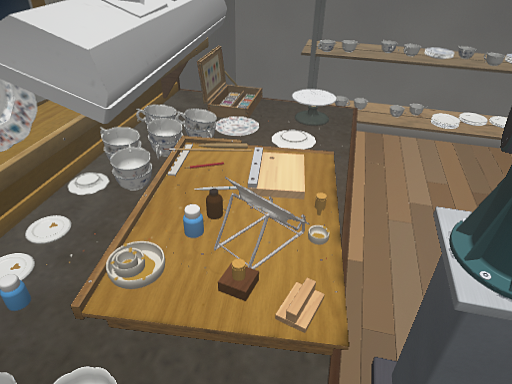

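The scene view shows the jig at (308,237) with its hole at (338,243), and the offcut at (165,180). In the side view the candidate pegs are (239,268) in the dark rest block and (321,203) standing free by the dish. The first is farthest left (y≈+243 against −30) and stands in the rest, so it is the one meant. I'll confirm it in a crop and measure.

```bash
cat > m.py <<'E'
from h import *
ps=bot.get_image("scene");p=bot.get_image("side")
f=p["frame"][225:340,190:340];cv2.imwrite("pics/crop.png",cv2.resize(f,None,fx=4,fy=4,interpolation=cv2.INTER_CUBIC))
def best(p,l,k=0):
    m=bot.masks_of(p,l); 
    for q in m: print("  mask",l,round(q["confidence"],2),np.round(q["extent"]))
    return m
def rect(C,lo,hi,n):
    q=C[(C[:,2]>lo)&(C[:,2]<hi)]
    if len(q)<8: print(n,"few");return
    r=cv2.minAreaRect(q[:,:2].astype(np.float32));print(n,len(q),"c",np.round(r[0],1),"size",np.round(r[1],1),"ang",round(r[2],1),"z",np.round(np.median(q[:,2]),1))
for nm,pp in(("scene",ps),("side",p)):
    print(nm)
    for l,lo,hi in(("jig_board",20,31),("jig_fence",38,46),("offcut",34,44),("offcut",9,18),("stop_peg",50,75),("peg_rest",20,31)):
        for q in best(pp,l): rect(cloud(pp,q["pixels"]),lo,hi,l)
# plate & lamp & obstacles
C=np.r_[cloud(ps,np.ones((384,512),bool)),cloud(p,np.ones((384,512),bool))]
s=C[(C[:,0]>350)&(C[:,0]<760)&(abs(C[:,1])<350)&(C[:,2]>90)&(C[:,2]<300)]
print("plate",s.min(0),s.max(0),len(s)); print(np.percentile(s,[2,98],axis=0))
l=C[(C[:,0]>350)&(C[:,0]<1100)&(abs(C[:,1])<500)&(C[:,2]>300)&(C[:,2]<900)]
print("lamp",np.percentile(l,[0.5,99.5],axis=0))
E
python3 m.py
```

```text
scene
  mask jig_board 0.58 [306. 244. 102.  74.]
  mask jig_board 0.42 [165. 180.  23.  28.]
jig_board 3462 c [ 566.4 -181.7] size [136.3 201.1] ang 9.1 z 26.3
jig_board 35 c [433.6 254.9] size [87.9 17.1] ang 86.9 z 26.6
  mask jig_fence 0.71 [321. 220.  75.  40.]
jig_fence 608 c [ 635.8 -173.4] size [ 27.6 196. ] ang 9.3 z 42.1
  mask offcut 0.91 [165. 180.  30.  28.]
  mask offcut 0.29 [270. 160.  12.  26.]
offcut 132 c [443.6 259.8] size [95.8 20.1] ang 74.6 z 38.4
offcut 16 c [712.   83.9] size [ 6.  18.7] ang 79.2 z 39.5
  mask offcut 0.91 [165. 180.  30.  28.]
  mask offcut 0.29 [270. 160.  12.  26.]
offcut 269 c [443.4 257.5] size [91.6 60.5] ang 74.3 z 14.5
offcut 10 c [709.9  84.2] size [ 3.9 14.5] ang 86.4 z 13.0
  mask stop_peg 0.49 [226. 227.   9.  16.]
stop_peg 74 c [440.1 -42.7] size [22.4 22.6] ang 62.3 z 58.0
side
  mask jig_board 0.94 [279. 177.  55.  50.]
jig_board 1685 c [ 571.8 -181.7] size [141.2 205.7] ang 7.9 z 24.8
  mask jig_fence 0.6 [254. 172.  19.  44.]
jig_fence 317 c [ 637.4 -169.9] size [ 24.5 199.4] ang 8.6 z 40.7
  mask offcut 0.85 [297. 305.  48.  56.]
offcut 453 c [446.1 256.7] size [90.5 20.4] ang 73.7 z 38.0
  mask offcut 0.85 [297. 305.  48.  56.]
offcut 827 c [445.7 256.7] size [91.8 60.5] ang 73.6 z 14.0
  mask stop_peg 0.7 [238. 269.  12.  18.]
  mask stop_peg 0.67 [319. 206.   7.  25.]
stop_peg 143 c [571.4 232.5] size [24.5 24.3] ang 74.8 z 61.5
stop_peg 66 c [442.2 -37.3] size [22.7 22.8] ang 72.4 z 56.4
  mask peg_rest 0.68 [237. 282.  43.  35.]
peg_rest 585 c [572.5 232.3] size [62.3 60.8] ang 78.4 z 26.3
plate [458.41344706  14.58535472  90.01254785] [648.91858654 163.90414661 175.3612968 ] 3513
[[471.25567738  32.61038512  91.39891438]
 [639.35621904 157.08945578 168.84661939]]
lamp [[ 679.68332807 -222.99456073  393.92917972]
 [ 843.1453163   383.72155318  504.41875013]]
```

View pics/crop.png

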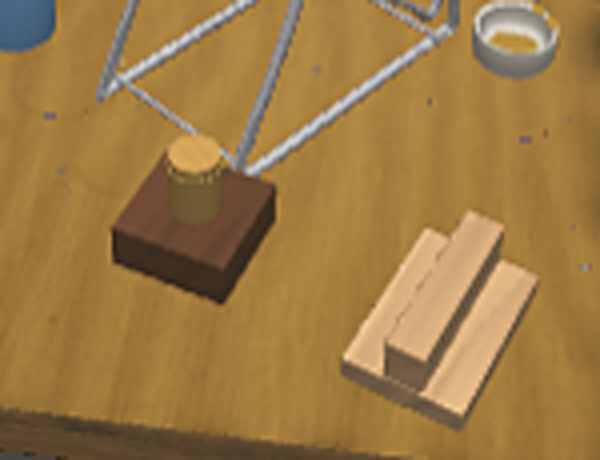

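The crop shows the brass peg standing in the dark block at about (195,175), with the offcut at lower right, so that is the peg to take.

```bash
cat > to.py <<'E'
import sys; from h import *
from scipy.spatial.transform import Rotation as R
def to(x,y,z,A):
    o=bot.get_obs();r=R.from_quat(o["tcp_rot"]);a=np.radians(A)
    T=R.from_matrix(np.array([[-np.sin(a),np.cos(a),0],[np.cos(a),np.sin(a),0],[0,0,-1]]).T.reshape(3,3).T)
    d=r.inv().apply(np.array([x,y,z])-o["tcp_pos"])/10
    print("tool",np.round(d,2),np.round((r.inv()*T).as_rotvec(),3),"len",round(np.linalg.norm(d)*10))
if __name__=="__main__":
    a=[float(v) for v in sys.argv[1:]]
    for i in range(0,len(a),4): to(*a[i:i+4])
E
python3 to.py 571.5 232.4 140 -12
```

```text
tool [-50.46 -34.5    7.4 ] [-0.     0.     1.553] len 616
```

```bash
python3 -m jog '-50.4 -34.5 7.3 0 0 1.55;-50.4 -34.5 7.3 0 0 1.55;-50.4 -34.5 7.3 0 0 1.55;-50.4 -34.5 7.3 0 0 1.55;-50.4 -34.5 7.3 0 0 1.55;-50.4 -34.5 7.3 0 0 1.55;-50.4 -34.5 7.3 0 0 1.55;-50.4 -34.5 7.3 0 0 1.55;-50.4 -34.5 7.3 0 0 1.55;-50.4 -34.5 7.3 0 0 1.55' 7
python3 - <<'E'
from h import *
p=bot.get_image("wrist")
for q in bot.masks_of(p,"stop_peg"):
    C=cloud(p,q["pixels"]);c=C[C[:,2]>58]
    print(q["confidence"],q["extent"],np.median(C[:,2]))
    if len(c)>10:print(cv2.minEnclosingCircle(c[:,:2].astype(np.float32)),np.median(c[:,2]))
E
python3 to.py 571.5 232.4 30 -12
```

```text
clock: 3.75
tcp_pos: [572.4, 230.7, 140.9]
tcp_rot: [0.777, 0.63, 0.0, 0.0]
wrist_force: [1.1, 0.5, -0.1]
width: 0.77
grip_force: 0.0
0.61 [256.0, 196.4, 28.0, 33.1] 62.04193567490117
((572.4132080078125, 231.7904510498047), 12.854418754577637) 62.343256022073774
tool [ 0.25 -0.26 11.05] [ 0.  0. -0.] len 111
```

```bash
python3 -m jog '0.15 -0.1 6 0 0 0;0.15 -0.1 10 0 0 0;0.15 -0.1 11.1 0 0 0;0.15 -0.1 11.1 0 0 0' && python3 -m jog '0 0 0 0 0 0;0 0 0 0 0 0;0 0 0 0 0 0;0 0 0 0 0 0;0 0 0 0 0 0' 1 && python3 -m jog '0 0 -2 0 0 0;0 0 -6 0 0 0;0 0 -12 0 0 0;0 0 -18 0 0 0;0 0 -23 0 0 0;0 0 -23 0 0 0'
python3 to.py 440 40 260 -50 604 -246 130 -81.2
```

```text
clock: 4.35
tcp_pos: [570.3, 234.6, 30.3]
tcp_rot: [0.776, 0.631, -0.0, -0.0]
wrist_force: [0.0, 0.2, 0.1]
width: 0.768
grip_force: 0.0
clock: 4.97
tcp_pos: [571.4, 234.5, 30.5]
tcp_rot: [0.776, 0.631, 0.001, 0.001]
wrist_force: [3.6, -0.7, 0.2]
width: 0.276
grip_force: 30.0
clock: 5.72
tcp_pos: [571.8, 234.9, 264.5]
tcp_rot: [0.776, 0.631, 0.003, 0.001]
wrist_force: [-0.2, -0.5, -2.0]
width: 0.278
grip_force: 30.0
tool [-21.78  -8.92   0.33] [ 0.004 -0.005  0.667] len 235
tool [-46.46  12.91  13.36] [ 0.003 -0.006  1.211] len 500
```

```bash
python3 -m jog '-21.8 -8.9 0.3 0 0 0.667;-21.8 -8.9 0.3 0 0 0.667;-21.8 -8.9 0.3 0 0 0.667;-21.8 -8.9 0.3 0 0 0.667;-46.5 12.9 13.3 0 0 1.211;-46.5 12.9 13.3 0 0 1.211;-46.5 12.9 13.3 0 0 1.211;-46.5 12.9 13.3 0 0 1.211;-46.5 12.9 13.3 0 0 1.211;-46.5 12.9 13.3 0 0 1.211' && python3 -m jog '0 0 0 0 0 0;0 0 0 0 0 0'
python3 - <<'E'
from h import *
p=bot.get_image("wrist");cv2.imwrite("pics/w1.png",p["frame"])
for l in("jig_hole","peg_shoulder","peg_head","jig_corner"):
  for t in bot.tip_of(p,l)[:2]:
    r,c=t["location"];print(l,round(t["confidence"],2),round(c),round(r),np.round(world(p,(c,r),z=26),1))
for l in("jig_fence","stop_peg"):
  for q in bot.masks_of(p,l)[:1]:
    C=cloud(p,q["pixels"]);print(l,q["confidence"],q["extent"],np.round(np.percentile(C,[2,50,98],axis=0),1).tolist())
E
```

```text
clock: 6.98
tcp_pos: [601.0, -249.0, 124.3]
tcp_rot: [0.997, 0.076, -0.001, -0.001]
wrist_force: [0.2, 0.2, -1.1]
width: 0.277
grip_force: 30.0
clock: 7.22
tcp_pos: [600.4, -246.6, 126.0]
tcp_rot: [0.997, 0.077, -0.001, -0.001]
wrist_force: [-0.9, -0.4, -1.7]
width: 0.277
grip_force: 30.0
jig_hole 0.79 260 186 [ 609.8 -247.5   26. ]
peg_shoulder 0.61 258 240 [ 554.6 -254.4   26. ]
peg_head 0.75 256 253 [ 540.5 -255.3   26. ]
jig_corner 0.7 245 158 [ 633.4 -230.2   26. ]
jig_fence 0.82 [177.2, 143.6, 236.0, 35.3] [[617.7, -266.0, 37.6], [639.3, -173.9, 42.3], [661.6, -78.1, 44.1]]
stop_peg 0.94 [254.2, 255.2, 44.1, 58.7] [[585.3, -256.7, 124.2], [607.1, -244.6, 151.7], [610.0, -233.8, 158.9]]
```

View pics/w1.png

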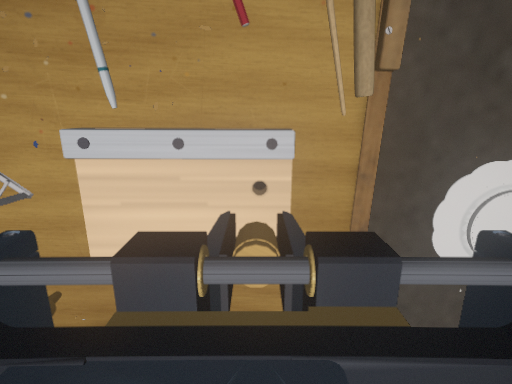

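The wrist view shows the jig's hole at (260,187), the fence along row 143, and the held peg between the fingers at about (257,250). I'll enlarge it to find the shank tip.

Run:
```python
import cv2,numpy as np
f=cv2.imread("pics/w1.png");c=f[170:300,190:330]
cv2.imwrite("pics/w1c.png",cv2.resize(c,None,fx=4.5,fy=4.5,interpolation=cv2.INTER_CUBIC))
from h import *
p=bot.get_image("wrist")
g=p["frame"][175:202,245:275].astype(int).sum(2)
ys,xs=np.nonzero(g<220);print("dark hole",xs.mean()+245,ys.mean()+175,np.ptp(xs)+1,np.ptp(ys)+1, world(p,(xs.mean()+245,ys.mean()+175),z=26))
C=cloud(p,bot.masks_of(p,"stop_peg")[0]["pixels"])
for lo in range(95,170,6):
    s=C[(C[:,2]>=lo)&(C[:,2]<lo+6)]
    if len(s):print(lo,len(s),np.round(np.percentile(s[:,:2],[2,98],axis=0),1).tolist())
fm=bot.masks_of(p,"jig_fence")[0]["pixels"];F=cloud(p,fm);F=F[(F[:,2]>39)&(F[:,2]<46)];print("fence",cv2.minAreaRect(F[:,:2].astype(np.float32)))
print(bot.get_obs()["tcp_pos"])
```

```text
dark hole 259.6666666666667 186.44444444444446 6 6 [ 609.92749217 -248.1512962    26.        ]
119 1 [[609.9, -245.2], [609.9, -245.2]]
125 98 [[603.7, -255.1], [610.7, -234.9]]
131 133 [[600.5, -255.7], [610.7, -233.9]]
137 149 [[600.3, -256.4], [610.6, -233.8]]
143 164 [[603.4, -255.4], [610.7, -234.6]]
149 197 [[601.3, -256.6], [611.3, -233.6]]
155 550 [[586.5, -254.7], [610.6, -235.1]]
161 1 [[608.5, -244.7], [608.5, -244.7]]
fence ((638.5789794921875, -171.67507934570312), (25.65980339050293, 199.87332153320312), 8.609509468078613)
[ 601.43248155 -247.10799689  127.10610099]
```

View pics/w1c.png

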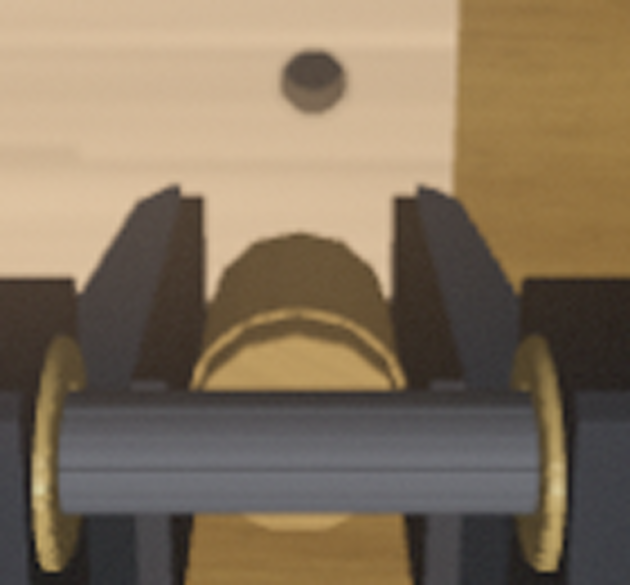

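The enlarged crop shows the hole centre at (313,80), which is (259.6,187.8) in the full picture. The peg's head is held upright and the shank is hidden beneath it. I'll move the peg above the hole, stop just short, and check.

```bash
python3 -m jog '0.98 0.29 0 0 0 0;0.98 0.29 3 0 0 0;0.98 0.29 6 0 0 0;0.98 0.29 6.3 0 0 0;0.98 0.29 6.3 0 0 0'
python3 - <<'E'
from h import *
p=bot.get_image("wrist")
print(bot.get_obs()["tcp_pos"])
for t in bot.tip_of(p,"jig_hole")[:2]:
    r,c=t["location"];print(round(t["confidence"],2),round(c),round(r),np.round(world(p,(c,r),z=26),1))
C=cloud(p,bot.masks_of(p,"stop_peg")[0]["pixels"]);s=C[C[:,2]<90]
print(np.percentile(s,[2,98],axis=0))
a=p["frame"][150:300,170:350];b=bot.get_image("side")["frame"][130:200,230:310]
cv2.imwrite("pics/w2.png",np.hstack([cv2.resize(a,(480,400)),cv2.resize(b,(320,400) ,interpolation=cv2.INTER_CUBIC)]))
E
```

```text
clock: 8.35
tcp_pos: [612.2, -248.9, 64.6]
tcp_rot: [0.997, 0.077, 0.0, 0.0]
wrist_force: [0.4, 0.0, -0.4]
width: 0.279
grip_force: 30.0
[ 612.40305204 -249.00524905   65.07260841]
0.88 252 220 [ 609.  -245.5   26. ]
[[ 602.64062042 -260.04573745   26.03655234]
 [ 621.60509034 -235.5706575    89.66922372]]
```

View pics/w2.png

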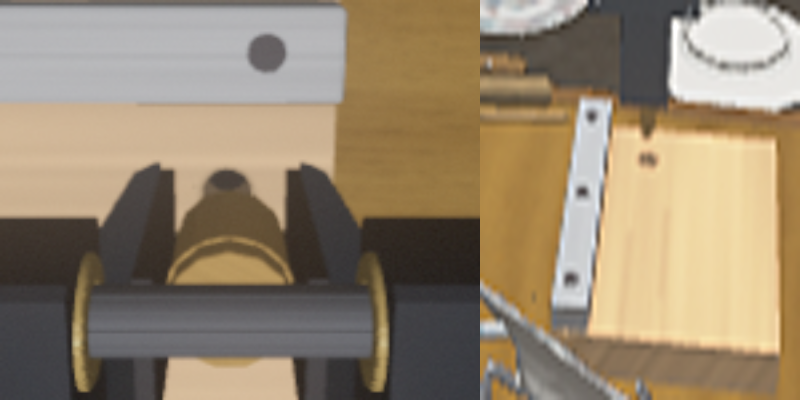

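The wrist crop shows the hole's far half at (228,183), centred left to right on the peg at (229,235). The alignment is good, so I'll lower it with a small forward nudge.

```bash
python3 -m jog '0.07 0 0.8 0 0 0;0.07 0 1.5 0 0 0;0.07 0 1.8 0 0 0;0.07 0 1.8 0 0 0'; python3 -m jog '0 0 0.4 0 0 0;0 0 0.8 0 0 0;0 0 0.8 0 0 0'
```

```text
clock: 9.05
tcp_pos: [612.0, -248.5, 45.5]
tcp_rot: [0.997, 0.077, -0.0, -0.0]
wrist_force: [1.0, 0.2, -1.5]
width: 0.278
grip_force: 30.0
clock: 9.43
tcp_pos: [612.0, -248.4, 37.5]
tcp_rot: [0.997, 0.077, -0.0, -0.0]
wrist_force: [0.7, -0.2, -1.1]
width: 0.274
grip_force: 30.0
```

```bash
python3 -m jog '0 0 0.3 0 0 0;0 0 0.55 0 0 0;0 0 0.55 0 0 0'; python3 -m jog '0 0 0.1 0 0 0;0 0 0.2 0 0 0;0 0 0.2 0 0 0'
```

```text
clock: 9.8
tcp_pos: [612.0, -248.5, 32.2]
tcp_rot: [0.997, 0.077, -0.0, -0.0]
wrist_force: [-0.7, 1.5, -2.1]
width: 0.276
grip_force: 30.0
clock: 10.18
tcp_pos: [612.1, -248.5, 30.4]
tcp_rot: [0.997, 0.077, -0.0, -0.0]
wrist_force: [-3.5, 1.3, 2.5]
width: 0.278
grip_force: 30.0
```

```bash
python3 -m jog '0 0 0.1 0 0 0;0 0 0.1 0 0 0;0 0 0.1 0 0 0'; python3 -m jog '0 0 0.1 0 0 0;0 0 0.1 0 0 0;0 0 0.1 0 0 0'
```

```text
clock: 10.55
tcp_pos: [612.1, -248.5, 30.3]
tcp_rot: [0.997, 0.077, -0.0, -0.0]
wrist_force: [-10.2, 3.0, 17.2]
width: 0.274
grip_force: 30.0
clock: 10.92
tcp_pos: [612.2, -248.5, 30.2]
tcp_rot: [0.997, 0.077, -0.0, -0.0]
wrist_force: [-15.0, 5.5, 29.5]
width: 0.274
grip_force: 30.0
```

```bash
python3 -m jog '0 0 -0.15 0 0 0;0 0 -0.15 0 0 0;0 0 -0.15 0 0 0;0 0 -0.15 0 0 0' 5; python3 -m jog '0 0 -3 0 0 0;0 0 -7 0 0 0;0 0 -10 0 0 0;0 0 -10 0 0 0' 7
python3 - <<'E'
from h import *
p=bot.get_image("wrist");q=bot.get_image("side")
for pp in(p,q):
  for m in bot.masks_of(pp,"stop_peg")[:3]:
    C=cloud(pp,m["pixels"]);c=C[C[:,2]>56]
    if len(c)>10 and c[:,1].mean()<-200:
        print(m["confidence"],cv2.minEnclosingCircle(c[:,:2].astype(np.float32)),"top z",np.percentile(C[:,2],[50,90,98]))
print(np.median(cloud(p,bot.masks_of(p,"jig_board")[0]["pixels"])[:,2]))
cv2.imwrite("pics/w3.png",np.hstack([p["frame"],cv2.resize(q["frame"][130:200,230:323],(510,384),interpolation=cv2.INTER_CUBIC)])[:,:800] if 0 else np.hstack([cv2.resize(p["frame"],(400,300)),cv2.resize(q["frame"][130:200,230:323],(400,300),interpolation=cv2.INTER_CUBIC)]))
E
```

```text
clock: 11.42
tcp_pos: [612.3, -248.6, 29.8]
tcp_rot: [0.997, 0.077, -0.0, -0.0]
wrist_force: [-0.5, 0.3, -0.1]
width: 0.544
grip_force: 0.0
clock: 11.92
tcp_pos: [613.6, -249.1, 132.3]
tcp_rot: [0.997, 0.077, 0.002, 0.001]
wrist_force: [0.8, 0.1, -0.7]
width: 0.768
grip_force: 0.0
0.65 ((608.63671875, -247.22604370117188), 13.415257453918457) top z [61.92881798 63.08082842 63.58779399]
0.61 ((605.8775024414062, -246.89137268066406), 14.165106773376465) top z [48.02082204 60.91157461 62.17269403]
26.45843084557572
```

View pics/w3.png

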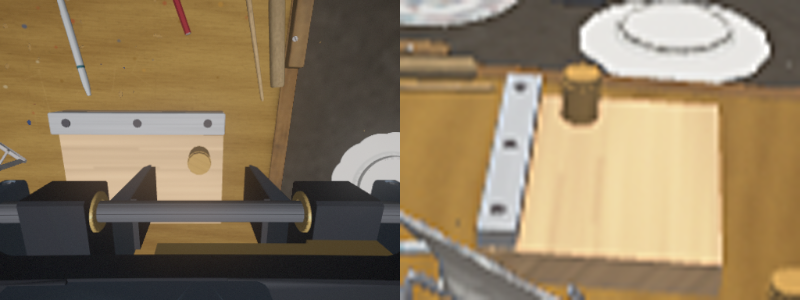

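The peg stands upright at (200,160) in the left panel and (581,95) in the right. Its top is at z≈62 mm, so the shoulder is on the board. Now the offcut.

```bash
python3 to.py 430 -20 250 -45 445 257 150 -16.2
```

```text
tool [-14.47 -25.35 -12.09] [-0.001  0.001 -0.632] len 316
tool [ -8.73 -52.49  -2.07] [-2.000e-03  1.000e-03 -1.134e+00] len 532
```

```bash
python3 -m jog '-14.5 -25.4 -12.1 0 0 -0.632;-14.5 -25.4 -12.1 0 0 -0.632;-14.5 -25.4 -12.1 0 0 -0.632;-14.5 -25.4 -12.1 0 0 -0.632;-14.5 -25.4 -12.1 0 0 -0.632;-8.7 -52.5 -2 0 0 -1.134;-8.7 -52.5 -2 0 0 -1.134;-8.7 -52.5 -2 0 0 -1.134;-8.7 -52.5 -2 0 0 -1.134;-8.7 -52.5 -2 0 0 -1.134' 6 && python3 -m jog '0 0 0 0 0 0;0 0 0 0 0 0;0 0 0 0 0 0'
python3 - <<'E'
from h import *
p=bot.get_image("wrist")
for m in bot.masks_of(p,"offcut")[:2]:
    C=cloud(p,m["pixels"])
    for lo,hi in((34,44),(9,20)):
        q=C[(C[:,2]>lo)&(C[:,2]<hi)]
        if len(q)>10: print(m["confidence"],m["extent"],cv2.minAreaRect(q[:,:2].astype(np.float32)),len(q))
E
python3 to.py 445 257 15.5 -16.2
```

```text
clock: 13.42
tcp_pos: [445.1, 259.0, 148.3]
tcp_rot: [0.799, 0.601, -0.001, -0.0]
wrist_force: [0.5, -0.6, 0.5]
width: 0.66
grip_force: 0.0
clock: 13.8
tcp_pos: [445.9, 256.0, 150.1]
tcp_rot: [0.8, 0.6, 0.0, 0.0]
wrist_force: [-0.7, -0.1, 0.2]
width: 0.655
grip_force: 0.0
0.58 [256.8, 189.7, 58.2, 87.5] ((445.8026428222656, 257.26397705078125), (88.90067291259766, 20.005956649780273), 74.1549072265625) 1724
0.58 [256.8, 189.7, 58.2, 87.5] ((445.87579345703125, 257.1369323730469), (89.63904571533203, 59.73560333251953), 74.04439544677734) 2861
tool [ 0.04 -0.13 13.48] [ 0.    -0.    -0.002] len 135
```

```bash
python3 -m jog '0.1 -0.05 6 0 0 -0.005;0.1 -0.05 11 0 0 -0.005;0.1 -0.05 13.4 0 0 -0.005;0.1 -0.05 13.4 0 0 -0.005;0.1 -0.05 13.4 0 0 -0.005' && python3 -m jog '0 0 0 0 0 0;0 0 0 0 0 0;0 0 0 0 0 0;0 0 0 0 0 0;0 0 0 0 0 0' 1 && python3 -m jog '0 0 -1 0 0 0;0 0 -3 0 0 0;0 0 -8 0 0 0;0 0 -14 0 0 0;0 0 -20 0 0 0;0 0 -24 0 0 0;0 0 -24 0 0 0'
```

```text
clock: 14.52
tcp_pos: [445.9, 257.6, 16.1]
tcp_rot: [0.799, 0.602, 0.0, 0.0]
wrist_force: [-0.1, 0.2, 0.2]
width: 0.659
grip_force: 0.0
clock: 15.15
tcp_pos: [445.7, 258.1, 16.0]
tcp_rot: [0.798, 0.602, 0.0, 0.0]
wrist_force: [0.8, -1.0, 1.4]
width: 0.212
grip_force: 30.0
clock: 16.02
tcp_pos: [446.8, 258.7, 259.6]
tcp_rot: [0.798, 0.602, 0.003, 0.0]
wrist_force: [-0.2, 0.5, -2.1]
width: 0.218
grip_force: 30.0
```

```bash
python3 to.py 435 0 255 -4 581 -184 110 8.7
```

```text
tool [-25.2    5.96   0.39] [ 0.005 -0.004 -0.208] len 259
tool [-38.95  24.98  14.91] [ 0.005 -0.003 -0.43 ] len 486
```

```bash
python3 -m jog '-25.2 6 0.4 0.005 -0.004 -0.208;-25.2 6 0.4 0.005 -0.004 -0.208;-25.2 6 0.4 0.005 -0.004 -0.208;-25.2 6 0.4 0.005 -0.004 -0.208;-25.2 6 0.4 0.005 -0.004 -0.208;-39 25 14.9 0.005 -0.004 -0.43;-39 25 14.9 0.005 -0.004 -0.43;-39 25 14.9 0.005 -0.004 -0.43;-39 25 14.9 0.005 -0.004 -0.43;-39 25 14.9 0.005 -0.004 -0.43' && python3 -m jog '0 0 0 0 0 0;0 0 0 0 0 0;0 0 0 0 0 0'
python3 - <<'E'
from h import *
def look(c,sh=True):
    p=bot.get_image(c)
    for l,lo,hi in(("offcut",None,None),("jig_fence",39,46),("stop_peg",58,66)):
        for m in bot.masks_of(p,l)[:2]:
            C=cloud(p,m["pixels"])
            if lo is None: lo=np.percentile(C[:,2],90)-4;hi=lo+10
            q=C[(C[:,2]>lo)&(C[:,2]<hi)]
            if len(q)>10:print(c,l,round(m["confidence"],2),np.round(m["extent"]),cv2.minAreaRect(q[:,:2].astype(np.float32)),round(np.median(q[:,2]),1))
    return p
print(bot.get_obs()["tcp_pos"])
p=look("wrist");q=look("side")
cv2.imwrite("pics/w4.png",np.hstack([cv2.resize(p["frame"],(400,300)),cv2.resize(q["frame"][110:215,210:350],(400,300),interpolation=cv2.INTER_CUBIC)]))
E
python3 to.py 581 -184 67 8.7
```

```text
clock: 17.27
tcp_pos: [579.2, -186.4, 103.8]
tcp_rot: [0.652, 0.759, -0.004, -0.002]
wrist_force: [-0.2, -0.3, -1.4]
width: 0.215
grip_force: 30.0
clock: 17.65
tcp_pos: [578.8, -184.7, 107.6]
tcp_rot: [0.651, 0.759, -0.003, -0.001]
wrist_force: [0.1, 0.2, -0.7]
width: 0.218
grip_force: 30.0
[ 578.84043361 -184.67090301  107.60194593]
wrist offcut 0.74 [255. 237. 101. 148.] ((583.0054931640625, -179.41043090820312), (30.456825256347656, 80.49083709716797), 8.827620506286621) 129.9
wrist jig_fence 0.56 [335. 152.  42. 158.] ((633.1224365234375, -135.62509155273438), (26.194812774658203, 125.79911041259766), 8.8316650390625) 42.3
side jig_fence 0.82 [256. 170.  19.  44.] ((637.5711059570312, -170.41586303710938), (24.496442794799805, 198.38323974609375), 8.762775421142578) 40.9
tool [0.14 0.24 4.01] [-0.006  0.003  0.   ] len 40
```

View pics/w4.png

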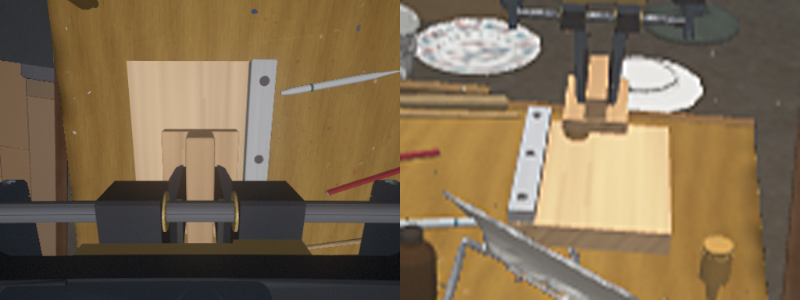

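The left panel shows the offcut held parallel to the fence, rib at (200,180). The right panel shows it level above the board, clear of the fence and left of the peg. Next I lower it to just above the board.

```bash
python3 -m jog '0.1 0.2 3 -0.006 0.003 0;0.1 0.2 5.5 -0.006 0.003 0;0.1 0.2 5.9 -0.006 0.003 0;0.1 0.2 5.9 -0.006 0.003 0;0.1 0.2 5.9 -0.006 0.003 0;0.1 0.2 5.9 -0.006 0.003 0'; python3 to.py 598 -190 44 8.7
```

```text
clock: 18.8
tcp_pos: [581.0, -184.7, 48.7]
tcp_rot: [0.651, 0.759, 0.0, 0.001]
wrist_force: [-0.9, -0.7, 0.2]
width: 0.217
grip_force: 30.0
tool [-0.78  1.6   0.48] [0.001 0.    0.   ] len 18
```

```bash
python3 -m jog '-0.2 0.6 0.2 0 0 0;-0.4 1.2 0.35 0 0 0;-0.4 1.2 0.35 0 0 0;-0.4 1.2 0.35 0 0 0;-0.4 1.2 0.35 0 0 0'
python3 - <<'E'
from h import *
import time
p=bot.get_image("wrist")
for i in range(3): print(bot.get_obs()["wrist_force"])
p=bot.get_image("scene");cv2.imwrite("pics/s5.png",cv2.resize(p["frame"][180:290,240:380],(764,600),interpolation=cv2.INTER_CUBIC))
for l in ("offcut","stop_peg"):
  for m in bot.masks_of(p,l)[:2]:
    C=cloud(p,m["pixels"]);c=C[(C[:,1]<-100)&(C[:,2]>58)];e=C[(C[:,1]<-100)&(C[:,2]>36)&(C[:,2]<44)]
    for k in(c,e):
        if len(k)>10:print(l,m["confidence"],cv2.minAreaRect(k[:,:2].astype(np.float32)))
E
```

```text
clock: 19.42
tcp_pos: [592.8, -186.6, 44.4]
tcp_rot: [0.651, 0.759, 0.0, -0.0]
wrist_force: [-0.3, -0.7, -1.8]
width: 0.217
grip_force: 30.0
[ 0.99563575  0.03356842 -0.42809376]
[ 0.99563575  0.03356842 -0.42809376]
[ 0.99563575  0.03356842 -0.42809376]
offcut 0.65 ((593.6842041015625, -214.72215270996094), (20.912643432617188, 33.08812713623047), 8.802950859069824)
offcut 0.65 ((588.3406372070312, -187.52005004882812), (58.003868103027344, 89.2074966430664), 10.53121566772461)
stop_peg 0.76 ((605.3831176757812, -247.65658569335938), (23.79459571838379, 23.536270141601562), 75.27759552001953)
stop_peg 0.76 ((614.9495239257812, -250.26161193847656), (45.67973327636719, 18.991050720214844), 0.33797362446784973)
```

View pics/s5.png

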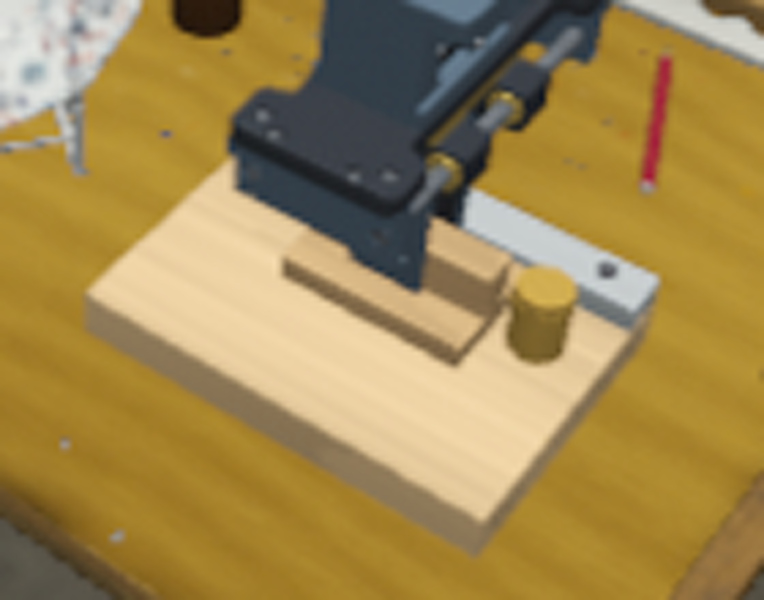

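The offcut (450,300) hovers just over the board, a few millimetres left of the peg (540,310) and short of the fence. I'll ease it right onto the peg.

```bash
python3 -m jog '-0.15 0.3 0 0 0 0;-0.15 0.3 0 0 0 0;-0.15 0.3 0 0 0 0'; python3 -m jog '-0.1 0 0 0 0 0;-0.1 0 0 0 0 0;-0.1 0 0 0 0 0';python3 -m jog '-0.1 0 0 0 0 0;-0.1 0 0 0 0 0;-0.1 0 0 0 0 0'
```

```text
clock: 20.0
tcp_pos: [596.2, -187.7, 44.4]
tcp_rot: [0.651, 0.759, 0.0, 0.0]
wrist_force: [-0.8, 0.1, -1.1]
width: 0.217
grip_force: 30.0
clock: 20.38
tcp_pos: [596.3, -188.7, 44.4]
tcp_rot: [0.651, 0.759, 0.0, 0.0]
wrist_force: [0.2, 0.2, -1.5]
width: 0.217
grip_force: 30.0
clock: 20.75
tcp_pos: [596.5, -189.7, 44.4]
tcp_rot: [0.651, 0.759, 0.0, 0.0]
wrist_force: [-0.2, 0.5, -0.5]
width: 0.214
grip_force: 30.0
```

```bash
python3 -m jog '-0.1 0 0 0 0 0;-0.1 0 0 0 0 0;-0.1 0 0 0 0 0'; python3 -m jog '-0.1 0 0 0 0 0;-0.1 0 0 0 0 0;-0.1 0 0 0 0 0'
```

```text
clock: 21.12
tcp_pos: [596.7, -190.7, 44.4]
tcp_rot: [0.651, 0.759, 0.0, 0.0]
wrist_force: [0.3, 0.0, -0.2]
width: 0.216
grip_force: 30.0
clock: 21.5
tcp_pos: [596.6, -191.3, 44.4]
tcp_rot: [0.651, 0.759, 0.0, -0.0]
wrist_force: [-1.5, 6.0, 0.9]
width: 0.217
grip_force: 30.0
```

```bash
python3 -m jog '0.02 0.1 0.05 0 0 0;0.02 0.2 0.1 0 0 0;0.02 0.2 0.1 0 0 0;0.02 0.2 0.1 0 0 0'; python3 -m jog '0 0.05 0.05 0 0 0;0 0.1 0.08 0 0 0;0 0.1 0.08 0 0 0'
```

```text
clock: 22.0
tcp_pos: [598.5, -190.9, 43.2]
tcp_rot: [0.651, 0.759, 0.0, -0.0]
wrist_force: [-2.3, 3.9, 1.4]
width: 0.219
grip_force: 30.0
clock: 22.38
tcp_pos: [598.9, -190.8, 42.4]
tcp_rot: [0.651, 0.759, -0.0, -0.001]
wrist_force: [-6.9, 3.9, 4.2]
width: 0.218
grip_force: 30.0
```

```bash
python3 -m jog '0 0.04 0.05 0 0 0;0 0.04 0.05 0 0 0;0 0.04 0.05 0 0 0'
python3 - <<'E'
from h import *
def j(a=np.radians(8.7)):
    o=bot.get_obs();f=o["wrist_force"];return o["tcp_pos"],-(f[0]*np.cos(a)+f[1]*np.sin(a)),f[1]*np.cos(a)-f[0]*np.sin(a),f[2]
for i in range(4): bot.get_image("side");print(j())
E
```

```text
clock: 22.75
tcp_pos: [598.9, -190.8, 42.0]
tcp_rot: [0.651, 0.759, -0.001, -0.001]
wrist_force: [-10.9, 3.3, 9.4]
width: 0.215
grip_force: 30.0
(array([ 598.94150196, -190.78312757,   42.06738624]), np.float64(10.525983433964164), np.float64(4.451134242261162), np.float64(9.92745350203349))
(array([ 598.97646299, -190.82144135,   42.07954662]), np.float64(11.116739934318298), np.float64(4.7590268547959464), np.float64(10.132162709242298))
(array([ 598.94288662, -190.81089838,   42.0794171 ]), np.float64(11.183473316582095), np.float64(5.657823021793616), np.float64(9.50037191707263))
(array([ 598.9500159 , -190.82071126,   42.06278528]), np.float64(9.816539020765978), np.float64(4.208473726766149), np.float64(9.534300496018707))
```

```bash
python3 -m jog '0 0.04 0.0 0 0 0;0 0.04 0.0 0 0 0;0 0.04 0.0 0 0 0;0 0.04 0.0 0 0 0'
python3 - <<'E'
from h import *
a=np.radians(8.7)
p=bot.get_image("scene");F=[]
for i in range(5):
    q=bot.get_image("wrist" if i==0 else "side");o=bot.get_obs();f=o["wrist_force"];F.append([-(f[0]*np.cos(a)+f[1]*np.sin(a)),f[1]*np.cos(a)-f[0]*np.sin(a),f[2]])
    if i==0:w=q
print(np.mean(F,0),o["tcp_pos"])
cv2.imwrite("pics/end.png",np.hstack([cv2.resize(p["frame"][190:280,260:380],(400,300),interpolation=cv2.INTER_CUBIC),cv2.resize(w["frame"],(400,300))]))
E
```

```text
clock: 23.45
tcp_pos: [598.9, -190.8, 42.1]
tcp_rot: [0.651, 0.759, -0.001, -0.001]
wrist_force: [-13.9, 2.1, 13.0]
width: 0.213
grip_force: 30.0
[13.50978106  4.10055236 12.49476151] [ 598.95812767 -190.78053008   42.08908945]
```

View pics/end.png

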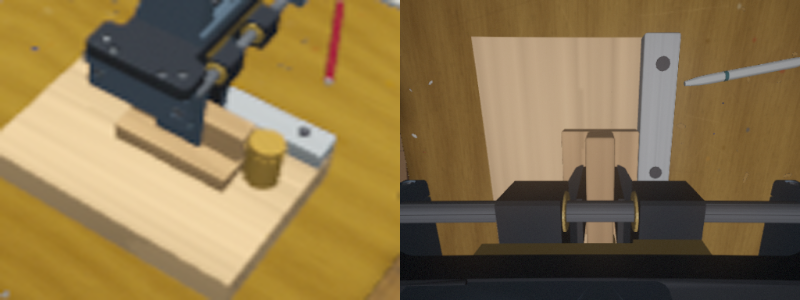

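The left panel shows the offcut's end touching the peg. The right panel shows its foot flush along the fence at column 640. The push needs a small trim.

```bash
python3 -m jog '0 0.05 -0.06 0 0 0;0 0.05 -0.06 0 0 0;0 0.05 -0.06 0 0 0;0 0.05 -0.06 0 0 0'
cat > f.py <<'E'
from h import *
a=np.radians(8.7);F=[]
for i in range(5):
    bot.get_image("side");o=bot.get_obs();f=o["wrist_force"];F.append([-(f[0]*np.cos(a)+f[1]*np.sin(a)),f[1]*np.cos(a)-f[0]*np.sin(a),f[2]])
print(np.mean(F,0),o["tcp_pos"])
E
python3 f.py
```

```text
clock: 24.25
tcp_pos: [599.0, -190.8, 42.1]
tcp_rot: [0.651, 0.759, -0.001, -0.002]
wrist_force: [-13.2, 0.3, 6.4]
width: 0.213
grip_force: 30.0
[13.12007728  1.76183382  5.96359515] [ 598.96485825 -190.75903532   42.12925686]
```

```bash
python3 -m jog '-0.01 0.01 0.022 0 0 0;-0.01 0.01 0.022 0 0 0;-0.01 0.01 0.022 0 0 0;-0.01 0.01 0.022 0 0 0'; python3 f.py
```

```text
clock: 25.0
tcp_pos: [599.0, -190.8, 42.1]
tcp_rot: [0.651, 0.759, -0.001, -0.002]
wrist_force: [-15.0, -0.2, 11.4]
width: 0.214
grip_force: 30.0
[15.77260405  3.18476776 10.47479916] [ 598.97712401 -190.77207408   42.11612848]
```

Measured push is 15.8 N forward, 10.5 N down and 3 N against the peg, and it is holding steady. I'm handing in.

```bash
python3 -c "
from plant import bot
print(bot.job_done())"
```

```text
the job is handed in; nothing more can be done
None
```

I seated the peg in the jig hole, shoulder down, and handed the job in at about 25 s with the arm still pressing the offcut against fence and board (about 15.8 N forward, 10.5 N down), its right-hand end against the peg; no verdict came back.

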